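# Shift the feed lever through its H-gate to the green slot

## Robot

A 7-joint arm with a two-finger parallel gripper is mounted at the origin on a cart in front of the work surface, level with it; the furniture and walls round the work are solid. World frame = base frame: x ahead of the robot, y to its left, z up, the work surface at z = 0. Lengths are in m, angles in degrees, forces in N, time in s.
With the tool pointing down it reaches from about 0.425 to 0.95 m from the base axis. Payload 16.7 kg.
Tool frame: the origin (TCP) lies at the very end of the fingers, on their centre line; the grasp point (between the pads) lies 19 mm behind it; z points along the fingers, y is the line along which they close (so a half turn about z gives the same grasp; the last joint's range is limited). The gripper opens to 94 mm and grips with 3 to 60 N. Pads are 16 mm wide; open, the fingers measure 119 mm over their backs; the gripper's body (75 mm by 177 mm) begins 78 mm behind the grasp point.
Start: joints at [66.664, 24.414, 4.234, 92.017, -1.954, 63.644, -3.845], TCP at [0.172, -0.653, 0.205] pointing down, gripper open.
Joint ranges: [-163.25, 163.25], [-28.42, 122.38], [-70.27, 78.77], [12.13, 141.07], [-58.53, 238.53], [9.26, 117.41], [-156.51, 156.51]. Speed limits (degrees/s): [108.29, 108.29, 136.94, 136.94, 172.46, 172.46, 172.46].

## Interface

Orientations are given as [roll, pitch, yaw] about the fixed x, y, z axes, in that order (R = Rz(yaw) Ry(pitch) Rx(roll)).
In Python, from cell import get_obs, imaging, arm gives the robot as it stands.
- The arm moves only by the tool jog_arm, never from a script. Its argument "increments" is a list of rows, each an object of numbers: "x", "y", "z": the shift along the tool's x, y, z each as a share of 0.1 m, from -1 to 1; "wx", "wy", "wz": the turn, a rotation vector about the tool's x, y, z each as a share of 180 degrees, from -1 to 1; "gripper": the opening, from -1 (shut) to 1 (fully open). A call has 1 to 12 rows; each row is the pose to reach, as a shift and turn from the pose commanded when the call began, along the tool's axes at that moment, turning the shorter way round; what a row does not reach only later rows make up. A row lasts 1/12 s, in which the tool goes at most 41.7 mm and 7.16 degrees, less where a joint would pass 70% of its speed; a pose out of reach is approached as far as the arm can. A call with a number of a shift or a turn outside -1 to 1 is refused whole. A call with a gripper value outside its range is refused whole. The fingers move at their own pace and stop on an object; "grip_force" is the grip in N (left out, the last holds). Time passes only in rows, so rows that repeat a pose let the fingers close. It gives the time, the measured TCP pose, the force, the opening and the grip force at its end, in the units of the state.
- get_obs(): the state, without advancing time (a new reading comes with each control period).
- imaging.capture(name): name is "side" or "top"; returns the picture (400x640x3 uint8, blue, green, red); there is no depth.
- imaging.camera_params(name): a dict with "fx", "fy", "cx", "cy" (pixels), "distortion" ([k1, k2, p1, p2, k3] as OpenCV has them; the pictures are not rectified), "extrinsics" (4x4, takes a point from camera to world coordinates). Camera axes: x right, y up, looking along -z (the intrinsics and any distortion apply to the point x, -y, -z); pixel columns grow to the right and rows downward; lengths in m; the calibration is good to about 2 mm. A picture is of the moment at which its call begins. camera_params takes no time and is no camera call.
- arm.job_done(): hands the job in; it is judged then, once.
Trained networks look in the newest picture that a camera, given by its name, has taken for a name from the list of things; names that differ only in an ending like _2 or _b are one class to them, and where a whole thing is asked for, a point or a joint stands for the part that bears it (a point fixed in the world has none). Each returns a list of dicts, best first, with "conf" (0 to 1); they miss things now and then, are a little off and sometimes report something else, mostly with a low value. They report only what shows in the picture. A call takes as long as a camera call.
- imaging.search_frame(camera, query): "centre" ([x, y, z] in m, in the coordinates of the camera as it stood for that picture, good to about 4 mm: the middle of the surface that is visible of it).
- imaging.landmark_of(camera, query): "centre" ([x, y, z] in m, in the coordinates of the camera as it stood for that picture, good to about 4 mm: a listed point, or the origin of a listed thing).
The state is a dict: "time_s": time; "joints": joint angles; "joint_velocities": joint speeds; "tau": joint torques, N m; "eef_pos": TCP position; "orientation": TCP orientation; "force": force on the tool from outside, world axes, zero at the start; "torque": the same for the moment, N m; "opening": finger opening in m; "grasp_force": force on a finger pad.
Only numpy, scipy, OpenCV 4.12 (cv2) and the standard library are available. Lean on these libraries where they do the work, as an engineer would, in place of code of your own. Each camera call takes 0.05 s, during which the arm holds its last target. There are 200 camera calls.

## Task

Set the feed gearbox to the feed marked green: with the fingertips push its black lever out of the slot it stands in, across the gap in the middle of the H-shaped gate, and fully home into the slot next to the green tag. Only push the lever; do not pinch its knob and do not force it against the gate. Leave the harmonica, the dropper bottle and the eraser beside the gearbox as they are, and take the hand away at the end.

Things in the scene. Friction and masses are not known exactly. Their poses are not given: they have to be found in the camera images.
- gearbox: Blue gearbox fixed to the desk, 140 x 140 mm (foot flange 156 mm), top at z = 0.1025. Origin at the centre of its underside; x points to its far side (away from the robot at yaw 0), y to its left, z up. Its flat top is a grey gate plate with an H-shaped slot. A small pulley sticks out 27 mm on the left side, 50 mm up.
- gate_middle (a point): Middle of the H, on the gate plate's top. Axes as the gearbox. Two slots run along x, centred at y = +0.022 (left) and -0.022 (right), each 17 mm wide, from x = -0.0275 to +0.0275; a cross gap along y at x = 0, also 17 mm wide, joins them (inner corners rounded 6 mm). Hence four slot ends: left far, left near, right far, right near.
- lever_pivot (a point): Point inside the box, 72.5 mm below gate_middle, about which the lever tilts. The gate lies 70 mm and the knob centre 135 mm above it, so the knob moves 1.93 times as far as the rod in the gate: about 42 mm left and right, about 41 mm far and near.
- lever_knob (a point): Centre of the lever's knob, a black block 32 x 32 x 40 mm high with rounded edges and a white cap; its flat sides face the gearbox's x and y and tilt with the lever. It sits on a steel rod of 10 mm diameter. Its underside is 25 to 43 mm above the gate plate, its centre 152 to 165 mm above the desk.
- lever_fore (a joint): Fore-and-aft tilt of the lever, rad: + leans to the gearbox's far side (+x); 0 = in line with the cross gap; about +0.305 (-0.305) = home at a far (near) slot end. It passes through the cross gap within about 0.045 of 0. Stays where it is left; about 2 N at the knob moves it. Starts in the left near slot, at -0.30 to -0.20.
- lever_side (a joint): Sideways tilt of the lever, rad: + leans to the gearbox's left (+y); about +0.305 in the left slots, about -0.305 in the right slots (play about 0.045 each way). Stays where it is left, like the other. Starts at 0.27 to 0.315.
- tag_green: Green square tag, 16 x 16 x 3 mm, fixed on the gate plate beside one of the two right slot ends: in the gearbox frame at y = -0.046 and either x = +0.022 (it marks the right far slot end) or x = -0.022 (right near slot end). It changes places with the yellow tag from run to run. Origin at the centre of its underside.
- tag_yellow: Yellow tag of the same size at the other right slot end.
- tag_red: Red tag of the same size at the left far slot end (fixed).
- tag_white: White tag of the same size at the left near slot end, where the lever starts (fixed).
- harmonica: Loose finished harmonica standing upright on its edge on the flat orange mat (2 mm thick) in front of the gearbox, 26 x 122 x 34 mm (length along its y); origin at the centre of its underside. Leave it alone.
- dropper: Loose upright dropper bottle to the right of the gearbox, 25 mm diameter, 84 mm high; origin at the centre of its underside, z up. Leave it standing.
- eraser: Loose eraser in a sleeve, 23 x 56 x 13 mm, lying on the mat to the near left of the gearbox; origin at the centre of its underside. Leave it alone.

How it is judged:
By the outcome, as a careful person would: the job done as asked, in the order asked, and still so for the second after the job is handed in, with the robot touching nothing.
It also fails if it takes over 51 s, if anything falls off the work surface, if the arm or the gripper's body presses on something with over 40 N, if the wrist force passes 120 N, or if a joint passes its speed limit or range.

## Working session

There is one attempt and no reset: what is moved stays moved. The work goes in short steps, Python scripts to look and compute and a tool call to move; the robot and the scene stay as the last step left them, time stands still between calls to the robot, and variables do not carry over. Pictures are saved under pics/ and viewed, at most 10 in all, crops included, and the job is handed in when it is done.

Besides the shell and the picture viewer there is one more tool, called as name(argument=value, ...) on one line, values as JSON. jog_arm: Moves the arm, as the interface text tells. Shift numbers are shares of 0.1 m and turn numbers shares of 180 degrees, none past 1 either way. Its arguments: {"type":"object","properties":{"increments":{"type":"array","items":{"type":"object","properties":{"x":{"type":"number"},"y":{"type":"number"},"z":{"type":"number"},"wx":{"type":"number"},"wy":{"type":"number"},"wz":{"type":"number"},"gripper":{"type":"number"}}}},"grip_force":{"type":"number"}},"required":["increments"]}

```bash
mkdir -p pics; cat > h.py <<'E'
from cell import get_obs, imaging, arm
import numpy as np, cv2
def world(cam,p):
    E=np.array(imaging.camera_params(cam)["extrinsics"]); return (E@np.r_[p,1])[:3]
def proj(cam,P):
    c=imaging.camera_params(cam);E=np.linalg.inv(np.array(c["extrinsics"]))
    q=E[:3,:3]@np.array(P)+E[:3,3]; q=np.array([q[0],-q[1],-q[2]])
    K=np.array([[c["fx"],0,c["cx"]],[0,c["fy"],c["cy"]],[0,0,1.]])
    return cv2.projectPoints(q.reshape(1,1,3),np.zeros(3),np.zeros(3),K,np.array(c["distortion"],float))[0].ravel()
E
cat > m.py <<'E'
from h import *
for cam in("top","side"):
    cv2.imwrite(f"pics/{cam}0.png",imaging.capture(cam))
    for q in("gearbox","gate_middle","lever_knob","tag_green","tag_yellow","tag_red","tag_white","harmonica","dropper","eraser"):
        for r in imaging.landmark_of(cam,q)[:2]:
            if r["conf"]>.3: print(cam,q,round(r["conf"],2),world(cam,r["centre"]).round(4))
o=get_obs();print(o["time_s"],o["eef_pos"],o["orientation"])
E
python3 m.py
```

```text
top gearbox 0.74 [ 0.5547 -0.1646 -0.0044]
top gate_middle 0.69 [ 0.5558 -0.1623  0.1041]
top gate_middle 0.68 [ 0.5569 -0.1648 -0.0006]
top lever_knob 0.51 [ 0.523  -0.1292  0.152 ]
top tag_green 0.52 [ 5.843e-01 -2.707e-01 -3.000e-04]
top tag_green 0.38 [ 0.5322 -0.2105  0.1002]
top tag_yellow 0.62 [ 0.5751 -0.2037  0.1   ]
top tag_red 0.43 [ 0.5764 -0.1171  0.1018]
top harmonica 0.79 [ 0.3684  0.0056 -0.0019]
top harmonica 0.57 [ 0.5595 -0.1655 -0.0012]
top dropper 0.46 [ 0.5841 -0.2724  0.0012]
top eraser 0.68 [ 4.350e-01  1.156e-01 -2.000e-04]
side gearbox 0.9 [ 5.511e-01 -1.632e-01  1.000e-04]
side gate_middle 0.97 [ 0.5526 -0.1609  0.1066]
side lever_knob 0.77 [ 0.5217 -0.1275  0.1601]
side lever_knob 0.61 [0.438  0.1153 0.0006]
side tag_green 0.51 [ 0.5311 -0.2096  0.1001]
side tag_yellow 0.44 [ 0.5779 -0.2088  0.105 ]
side tag_red 0.59 [ 0.5765 -0.1199  0.1043]
side harmonica 0.55 [0.3709 0.0121 0.0073]
side dropper 0.64 [ 5.856e-01 -2.678e-01 -1.000e-04]
side eraser 0.46 [0.438  0.1182 0.0022]
1.1 [ 0.17207768 -0.65263446  0.20544447] [-1.79994048e+02 -2.38341318e-03  1.47663329e+01]
```

View pics/top0.png

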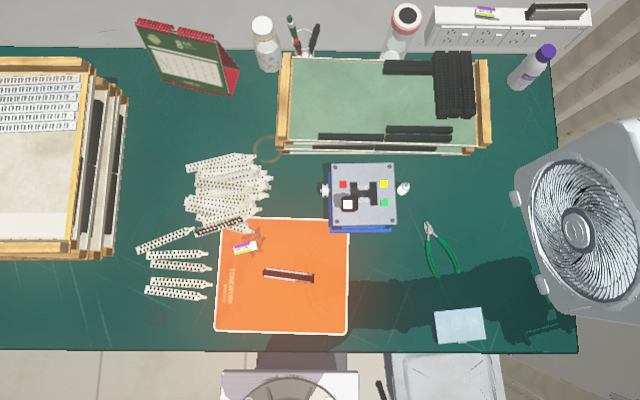

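View pics/side0.png

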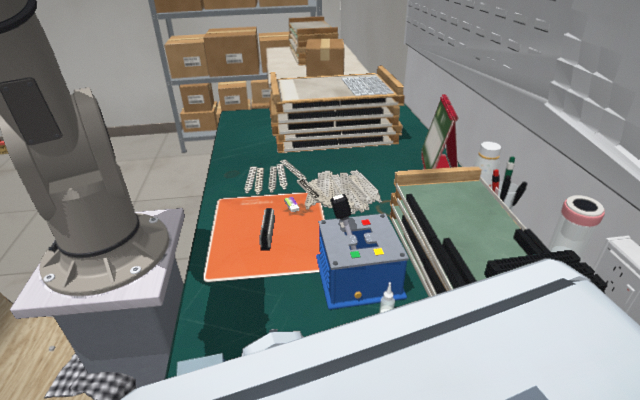

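Both pictures agree that the green tag is at the near right (top px 384,203), yellow at the far right (384,184) and red at the far left (343,184). The white-capped knob is at the near left (348,204). So the target is the right near slot. I'll refine the gearbox pose from the tag pixels.

```bash
cat > r.py <<'E'
from h import *
from scipy.optimize import least_squares
print([ (c,proj(c,get_obs()["eef_pos"]).round()) for c in("top","side")])
obs=[]
R={"g":(50,80),"y":(24,34),"r":(0,6)}
L={"g":(-.022,-.046),"y":(.022,-.046),"r":(.022,.046)}
for cam in("top","side"):
    im=cv2.imread(f"pics/{cam}0.png");h=cv2.cvtColor(im,cv2.COLOR_BGR2HSV)
    for k in R:
        g=np.array([.555,-.163,.105])+[*L[k],0]; u=proj(cam,g)
        m=cv2.inRange(h,(R[k][0],150,120),(R[k][1],255,255))
        if k=="r": m|=cv2.inRange(h,(174,150,120),(180,255,255))
        yy,xx=np.nonzero(m);s=np.hypot(xx-u[0],yy-u[1])<14
        print(cam,k,u.round(),s.sum(),xx[s].mean().round(1),yy[s].mean().round(1))
        if s.sum()>15: obs.append((cam,k,xx[s].mean(),yy[s].mean()))
def P(p,k,z=.105):
    c,s=np.cos(p[2]),np.sin(p[2]);l=L[k];return [p[0]+c*l[0]-s*l[1],p[1]+s*l[0]+c*l[1],z]
for cs in(("top",),("side",),("top","side")):
    o=[a for a in obs if a[0] in cs]
    f=lambda p:np.concatenate([proj(a[0],P(p,a[1]))-a[2:] for a in o])
    r=least_squares(f,[.555,-.163,0],x_scale=[.01,.01,.1],diff_step=1e-4)
    print(cs,r.x[:2].round(4),np.degrees(r.x[2]).round(2),r.fun.round(1))
E
python3 r.py
```

```text
[('top', array([637., 389.])), ('side', array([  2., 581.]))]
top g [384. 203.] 37 384.4 202.4
top y [384. 184.] 40 383.4 183.2
top r [343. 183.] 39 342.6 183.9
side g [354. 253.] 44 354.8 254.1
side y [378. 251.] 47 378.0 251.2
side r [366. 222.] 35 365.2 221.9
('top',) [ 0.5545 -0.1634] 1.74 [-0.1 -0.  -0.   0.   0.1  0. ]
('side',) [ 0.5539 -0.1643] 1.84 [-0.1  0.1  0.1 -0.   0.  -0.1]
('top', 'side') [ 0.5542 -0.1637] 1.79 [ 0.1  0.1  0.1  0.1  0.3  0.2  0.  -0.2  0.1 -0.2  0.1 -0.2]
```

jog_arm(increments=[{"x": 0.27, "y": -0.29, "wz": 0.024, "gripper": -1}, {"x": 0.54, "y": -0.58, "wz": 0.048, "gripper": -1}, {"x": 0.81, "y": -0.87, "wz": 0.072, "gripper": -1}, {"x": 0.81, "y": -0.87, "wz": 0.072, "gripper": -1}], grip_force=5)

```text
validation failed for argument at $.in...
```

jog_arm(increments=[{"x": 0.27, "y": -0.29, "z": 0, "wx": 0, "wy": 0, "wz": 0.024, "gripper": -1}, {"x": 0.54, "y": -0.58, "z": 0, "wx": 0, "wy": 0, "wz": 0.048, "gripper": -1}, {"x": 0.81, "y": -0.87, "z": 0, "wx": 0, "wy": 0, "wz": 0.072, "gripper": -1}, {"x": 0.81, "y": -0.87, "z": 0, "wx": 0, "wy": 0, "wz": 0.072, "gripper": -1}])

```text
time_s: 1.43
eef_pos: [0.2327, -0.5422, 0.2056]
orientation: [-179.9, -0.1, 1.8]
force: [1.3, -0.3, 0.4]
opening: 0.0708
grasp_force: 0.0
```

jog_arm(increments=[{"x": 0.2, "y": -0.34, "z": 0, "wx": 0, "wy": 0, "wz": 0, "gripper": -1}, {"x": 0.4, "y": -0.68, "z": 0, "wx": 0, "wy": 0, "wz": 0, "gripper": -1}, {"x": 0.6, "y": -1, "z": 0, "wx": 0, "wy": 0, "wz": 0, "gripper": -1}])

```text
time_s: 1.68
eef_pos: [0.2854, -0.4446, 0.2055]
orientation: [180.0, -0.0, 1.8]
force: [1.8, 0.5, -0.4]
opening: 0.0505
grasp_force: 0.0
```

jog_arm(increments=[{"x": 0.2, "y": -0.34, "z": 0, "wx": 0, "wy": 0, "wz": 0, "gripper": -1}, {"x": 0.4, "y": -0.68, "z": 0, "wx": 0, "wy": 0, "wz": 0, "gripper": -1}, {"x": 0.6, "y": -1, "z": 0, "wx": 0, "wy": 0, "wz": 0, "gripper": -1}])

```text
time_s: 1.93
eef_pos: [0.3424, -0.3424, 0.2058]
orientation: [180.0, -0.0, 1.8]
force: [1.6, -0.9, 0.5]
opening: 0.0309
grasp_force: 0.0
```

jog_arm(increments=[{"x": 0.2, "y": -0.34, "z": 0, "wx": 0, "wy": 0, "wz": 0, "gripper": -1}, {"x": 0.4, "y": -0.68, "z": 0, "wx": 0, "wy": 0, "wz": 0, "gripper": -1}, {"x": 0.6, "y": -1, "z": 0, "wx": 0, "wy": 0, "wz": 0, "gripper": -1}])

```text
time_s: 2.18
eef_pos: [0.3993, -0.2405, 0.2059]
orientation: [180.0, -0.0, 1.8]
force: [1.0, 0.5, 0.5]
opening: 0.0105
grasp_force: 0.0
```

jog_arm(increments=[{"x": 0.2, "y": -0.34, "z": 0, "wx": 0, "wy": 0, "wz": 0, "gripper": -1}, {"x": 0.4, "y": -0.68, "z": 0, "wx": 0, "wy": 0, "wz": 0, "gripper": -1}, {"x": 0.5, "y": -1, "z": 0, "wx": 0, "wy": 0, "wz": 0, "gripper": -1}, {"x": 0.5, "y": -1, "z": 0, "wx": 0, "wy": 0, "wz": 0, "gripper": -1}, {"x": 0.5, "y": -1, "z": 0, "wx": 0, "wy": 0, "wz": 0, "gripper": -1}])

```text
time_s: 2.6
eef_pos: [0.446, -0.1393, 0.2057]
orientation: [-180.0, -0.0, 2.0]
force: [0.5, -0.6, -0.0]
opening: 0.0004
grasp_force: 0.0
```

jog_arm(increments=[{"x": 0, "y": -0.12, "z": 0.3, "wx": 0, "wy": 0, "wz": 0, "gripper": -1}, {"x": 0, "y": -0.12, "z": 0.7, "wx": 0, "wy": 0, "wz": 0, "gripper": -1}, {"x": 0.25, "y": -0.12, "z": 0.7, "wx": 0, "wy": 0, "wz": 0, "gripper": -1}, {"x": 0.35, "y": -0.12, "z": 0.7, "wx": 0, "wy": 0, "wz": 0, "gripper": -1}, {"x": 0.42, "y": -0.12, "z": 0.7, "wx": 0, "wy": 0, "wz": 0, "gripper": -1}, {"x": 0.49, "y": -0.12, "z": 0.7, "wx": 0, "wy": 0, "wz": 0, "gripper": -1}, {"x": 0.56, "y": -0.12, "z": 0.7, "wx": 0, "wy": 0, "wz": 0, "gripper": -1}, {"x": 0.63, "y": -0.12, "z": 0.7, "wx": 0, "wy": 0, "wz": 0, "gripper": -1}, {"x": 0.7, "y": -0.12, "z": 0.7, "wx": 0, "wy": 0, "wz": 0, "gripper": -1}, {"x": 0.7, "y": -0.12, "z": 0.7, "wx": 0, "wy": 0, "wz": 0, "gripper": -1}])

```text
time_s: 3.43
eef_pos: [0.5165, -0.1266, 0.1359]
orientation: [180.0, -0.1, 1.8]
force: [-0.7, -0.7, 0.8]
opening: 0.0003
grasp_force: 0.1
```

```bash
cat > look.py <<'E'
import sys
from h import *
n=sys.argv[1]
a=np.radians(1.8);C=np.array([.554,-.164])
def gf(p): d=np.array(p[:2])-C;return np.array([np.cos(a)*d[0]+np.sin(a)*d[1],-np.sin(a)*d[0]+np.cos(a)*d[1],p[2]])
ims=[]
for cam in("top","side"):
    im=imaging.capture(cam)
    u=proj(cam,[.554,-.164,.13]).astype(int)
    c=im[max(u[1]-50,0):u[1]+50,u[0]-50:u[0]+50];ims.append(cv2.resize(c,(400,400),interpolation=cv2.INTER_CUBIC))
    for r in imaging.landmark_of(cam,"lever_knob")[:1]:
        g=gf(world(cam,r["centre"]));print(cam,round(r["conf"],2),g.round(4),"fore/side",np.round(g[:2]/np.maximum(.1,g[2]-.03),3))
cv2.imwrite(f"pics/{n}.png",np.hstack(ims))
o=get_obs();print(o["time_s"],gf(o["eef_pos"]).round(4),np.round(o["force"],1))
E
python3 look.py a1
```

```text
side 0.77 [-0.0093  0.0354  0.1657] fore/side [-0.068  0.261]
3.6333 [-0.0379  0.0386  0.1355] [ 0.4 -0.   0.1]
```

View pics/a1.png

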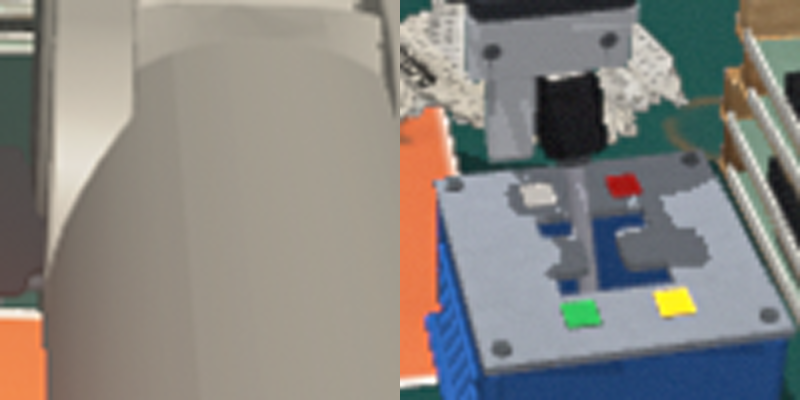

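The top view is blocked by the arm (grey fills the left half). In the side view the finger touches the near face of the knob, at the seam around crop px 537,110, and the rod is close to the cross gap. About 12 mm more push will centre it.

jog_arm(increments=[{"x": 0.04, "y": 0, "z": 0, "wx": 0, "wy": 0, "wz": 0, "gripper": -1}, {"x": 0.08, "y": 0, "z": 0, "wx": 0, "wy": 0, "wz": 0, "gripper": -1}, {"x": 0.12, "y": 0, "z": 0, "wx": 0, "wy": 0, "wz": 0, "gripper": -1}, {"x": 0.12, "y": 0, "z": 0, "wx": 0, "wy": 0, "wz": 0, "gripper": -1}])

```text
time_s: 3.97
eef_pos: [0.5279, -0.1262, 0.1355]
orientation: [-180.0, -0.0, 1.8]
force: [-1.2, -0.1, 1.1]
opening: 0.0002
grasp_force: 0.4
```

```bash
python3 look.py a2
```

```text
side 0.93 [0.0021 0.0391 0.1623] fore/side [0.016 0.296]
4.1667 [-0.0258  0.0386  0.1354] [ 0.8  0.1 -1.5]
```

View pics/a2.png

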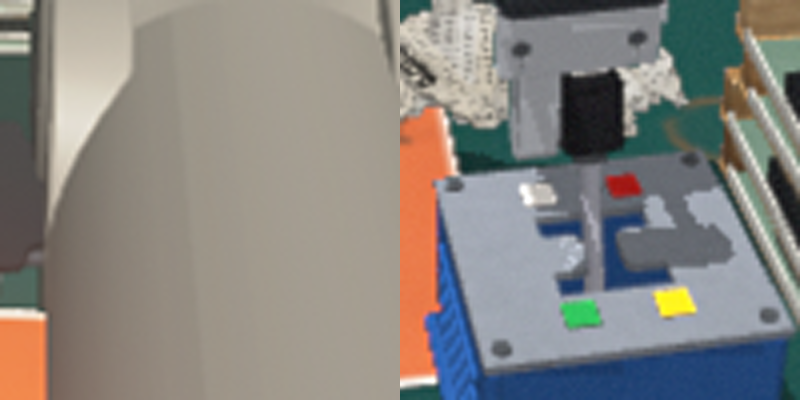

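The lever is upright in the fore-aft direction, with the rod in line with the cross gap (crop px 593,230). Next I'll go round to its left side and push it across.

jog_arm(increments=[{"x": -0.4, "y": 0, "z": 0, "wx": 0, "wy": 0, "wz": 0, "gripper": -1}, {"x": -0.4, "y": 0, "z": 0, "wx": 0, "wy": 0, "wz": 0, "gripper": -1}, {"x": -0.4, "y": -0.35, "z": 0, "wx": 0, "wy": 0, "wz": 0, "gripper": -1}, {"x": -0.4, "y": -0.66, "z": 0, "wx": 0, "wy": 0, "wz": 0, "gripper": -1}, {"x": -0.4, "y": -0.66, "z": 0, "wx": 0, "wy": 0, "wz": 0, "gripper": -1}, {"x": 0, "y": -0.66, "z": 0, "wx": 0, "wy": 0, "wz": 0, "gripper": -1}, {"x": 0.26, "y": -0.66, "z": 0, "wx": 0, "wy": 0, "wz": 0, "gripper": -1}, {"x": 0.26, "y": -0.66, "z": 0, "wx": 0, "wy": 0, "wz": 0, "gripper": -1}, {"x": 0.26, "y": -0.66, "z": 0, "wx": 0, "wy": 0, "wz": 0, "gripper": -1}])

```text
time_s: 4.92
eef_pos: [0.5516, -0.0591, 0.1351]
orientation: [-180.0, 0.0, 1.8]
force: [0.7, 0.4, -1.2]
opening: 0.0007
grasp_force: 0.0
```

jog_arm(increments=[{"x": 0, "y": 0.15, "z": 0, "wx": 0, "wy": 0, "wz": 0, "gripper": -1}, {"x": 0, "y": 0.25, "z": 0, "wx": 0, "wy": 0, "wz": 0, "gripper": -1}, {"x": 0, "y": 0.32, "z": 0, "wx": 0, "wy": 0, "wz": 0, "gripper": -1}, {"x": 0, "y": 0.39, "z": 0, "wx": 0, "wy": 0, "wz": 0, "gripper": -1}, {"x": 0, "y": 0.46, "z": 0, "wx": 0, "wy": 0, "wz": 0, "gripper": -1}, {"x": 0, "y": 0.53, "z": 0, "wx": 0, "wy": 0, "wz": 0, "gripper": -1}, {"x": 0, "y": 0.6, "z": 0, "wx": 0, "wy": 0, "wz": 0, "gripper": -1}, {"x": 0, "y": 0.67, "z": 0, "wx": 0, "wy": 0, "wz": 0, "gripper": -1}, {"x": 0, "y": 0.74, "z": 0, "wx": 0, "wy": 0, "wz": 0, "gripper": -1}, {"x": 0, "y": 0.8, "z": 0, "wx": 0, "wy": 0, "wz": 0, "gripper": -1}, {"x": 0, "y": 0.8, "z": 0, "wx": 0, "wy": 0, "wz": 0, "gripper": -1}])

```text
time_s: 5.83
eef_pos: [0.5534, -0.141, 0.1354]
orientation: [180.0, 0.0, 1.7]
force: [0.3, 0.4, -0.2]
opening: 0.0004
grasp_force: 0.1
```

```bash
python3 look.py a3
```

```text
side 0.93 [ 0.001  -0.0062  0.167 ] fore/side [ 0.007 -0.045]
6.0333 [0.0002 0.0248 0.1354] [-0.1 -0.5  0.1]
```

View pics/a3.png

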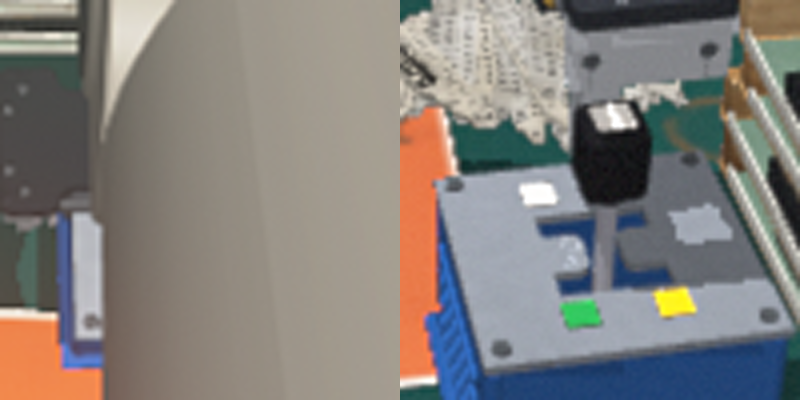

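The knob is crossing the gap about midway, with the rod at crop px 605,240. I'll continue into the right slot line.

jog_arm(increments=[{"x": 0, "y": 0.07, "z": 0, "wx": 0, "wy": 0, "wz": 0, "gripper": -1}, {"x": 0, "y": 0.14, "z": 0, "wx": 0, "wy": 0, "wz": 0, "gripper": -1}, {"x": 0, "y": 0.2, "z": 0, "wx": 0, "wy": 0, "wz": 0, "gripper": -1}, {"x": 0, "y": 0.26, "z": 0, "wx": 0, "wy": 0, "wz": 0, "gripper": -1}, {"x": 0, "y": 0.31, "z": 0, "wx": 0, "wy": 0, "wz": 0, "gripper": -1}, {"x": 0, "y": 0.31, "z": 0, "wx": 0, "wy": 0, "wz": 0, "gripper": -1}])

```text
time_s: 6.53
eef_pos: [0.5543, -0.172, 0.1353]
orientation: [180.0, 0.0, 1.7]
force: [-0.2, 0.9, 0.6]
opening: 0.0004
grasp_force: 0.1
```

```bash
python3 look.py a4
```

```text
side 0.91 [ 0.0003 -0.0423  0.1615] fore/side [ 0.002 -0.321]
6.7333 [ 0.0003 -0.0064  0.1356] [-0.3 -0.2 -0.4]
```

View pics/a4.png

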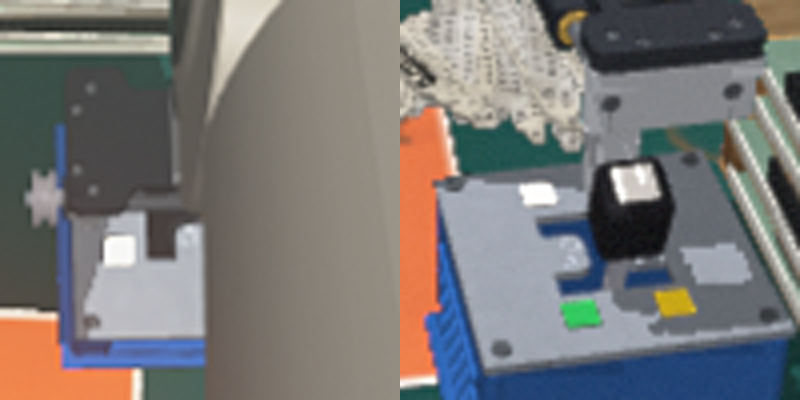

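The lever now stands on the right side, fore about 0 and side about -0.32. Next I'll go round to its far side.

jog_arm(increments=[{"x": 0, "y": -0.25, "z": 0, "wx": 0, "wy": 0, "wz": 0, "gripper": -1}, {"x": 0, "y": -0.4, "z": 0, "wx": 0, "wy": 0, "wz": 0, "gripper": -1}, {"x": 0, "y": -0.4, "z": 0, "wx": 0, "wy": 0, "wz": 0, "gripper": -1}, {"x": 0.35, "y": -0.4, "z": 0, "wx": 0, "wy": 0, "wz": 0, "gripper": -1}, {"x": 0.55, "y": -0.4, "z": 0, "wx": 0, "wy": 0, "wz": 0, "gripper": -1}, {"x": 0.55, "y": -0.4, "z": 0, "wx": 0, "wy": 0, "wz": 0, "gripper": -1}, {"x": 0.55, "y": 0, "z": 0, "wx": 0, "wy": 0, "wz": 0, "gripper": -1}, {"x": 0.55, "y": 0.34, "z": 0, "wx": 0, "wy": 0, "wz": 0, "gripper": -1}, {"x": 0.55, "y": 0.34, "z": 0, "wx": 0, "wy": 0, "wz": 0, "gripper": -1}, {"x": 0.55, "y": 0.34, "z": 0, "wx": 0, "wy": 0, "wz": 0, "gripper": -1}])

```text
time_s: 7.57
eef_pos: [0.6096, -0.2054, 0.1352]
orientation: [180.0, 0.0, 1.6]
force: [0.2, 0.3, -0.1]
opening: 0.0007
grasp_force: 0.0
```

jog_arm(increments=[{"x": -0.15, "y": 0, "z": 0, "wx": 0, "wy": 0, "wz": 0, "gripper": -1}, {"x": -0.22, "y": 0, "z": 0, "wx": 0, "wy": 0, "wz": 0, "gripper": -1}, {"x": -0.28, "y": 0, "z": 0, "wx": 0, "wy": 0, "wz": 0, "gripper": -1}, {"x": -0.34, "y": 0, "z": 0, "wx": 0, "wy": 0, "wz": 0, "gripper": -1}, {"x": -0.4, "y": 0, "z": 0, "wx": 0, "wy": 0, "wz": 0, "gripper": -1}, {"x": -0.46, "y": 0, "z": 0, "wx": 0, "wy": 0, "wz": 0, "gripper": -1}, {"x": -0.52, "y": 0, "z": 0, "wx": 0, "wy": 0, "wz": 0, "gripper": -1}, {"x": -0.56, "y": 0, "z": 0, "wx": 0, "wy": 0, "wz": 0, "gripper": -1}, {"x": -0.58, "y": 0, "z": 0, "wx": 0, "wy": 0, "wz": 0, "gripper": -1}, {"x": -0.58, "y": 0, "z": 0, "wx": 0, "wy": 0, "wz": 0, "gripper": -1}])

```text
time_s: 8.4
eef_pos: [0.552, -0.2045, 0.1354]
orientation: [-180.0, 0.0, 1.8]
force: [0.5, -0.1, -0.1]
opening: -0.0001
grasp_force: 0.3
```

```bash
python3 look.py a5
```

```text
top 0.8 [-0.0329 -0.0457  0.1499] fore/side [-0.275 -0.381]
side 0.69 [-0.0345 -0.0405  0.1555] fore/side [-0.275 -0.323]
8.6 [-0.0027 -0.0405  0.1354] [ 0.  -0.9 -0.5]
```

View pics/a5.png

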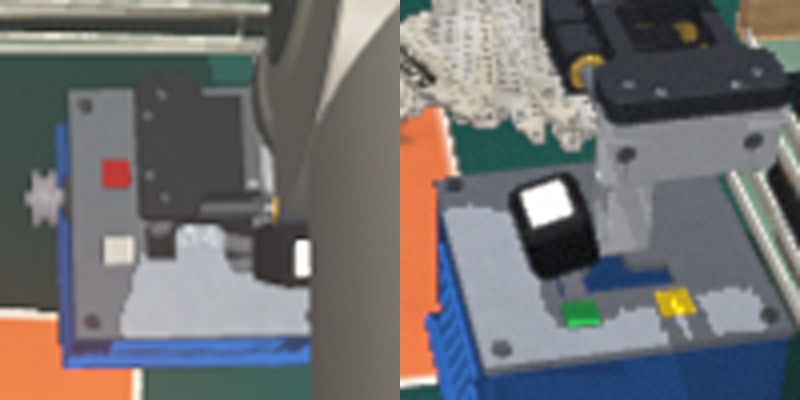

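The knob is leaning near-right toward the green tag, fore about -0.27. I'll creep the last few millimetres while watching the force.

jog_arm(increments=[{"x": -0.02, "y": 0, "z": 0, "wx": 0, "wy": 0, "wz": 0, "gripper": -1}, {"x": -0.04, "y": 0, "z": 0, "wx": 0, "wy": 0, "wz": 0, "gripper": -1}, {"x": -0.04, "y": 0, "z": 0, "wx": 0, "wy": 0, "wz": 0, "gripper": -1}, {"x": -0.04, "y": 0, "z": 0, "wx": 0, "wy": 0, "wz": 0, "gripper": -1}])

```text
time_s: 8.93
eef_pos: [0.5486, -0.2046, 0.1355]
orientation: [-180.0, -0.0, 1.8]
force: [2.8, 0.2, -2.2]
opening: 0.0002
grasp_force: 1.2
```

jog_arm(increments=[{"x": -0.01, "y": 0, "z": 0, "wx": 0, "wy": 0, "wz": 0, "gripper": -1}, {"x": -0.01, "y": 0, "z": 0, "wx": 0, "wy": 0, "wz": 0, "gripper": -1}, {"x": -0.01, "y": 0, "z": 0, "wx": 0, "wy": 0, "wz": 0, "gripper": -1}])

```text
time_s: 9.18
eef_pos: [0.5481, -0.2045, 0.1356]
orientation: [-180.0, -0.1, 1.8]
force: [4.2, -0.1, -4.9]
opening: 0.0007
grasp_force: 2.5
```

jog_arm(increments=[{"x": -0.01, "y": 0, "z": 0, "wx": 0, "wy": 0, "wz": 0, "gripper": -1}, {"x": -0.01, "y": 0, "z": 0, "wx": 0, "wy": 0, "wz": 0, "gripper": -1}, {"x": -0.01, "y": 0, "z": 0, "wx": 0, "wy": 0, "wz": 0, "gripper": -1}])

```text
time_s: 9.43
eef_pos: [0.5475, -0.2044, 0.1356]
orientation: [-180.0, -0.1, 1.8]
force: [8.6, -0.1, -6.5]
opening: 0.0007
grasp_force: 4.0
```

```bash
python3 look.py a6
```

```text
top 0.53 [-0.035  -0.0445  0.1493] fore/side [-0.294 -0.373]
side 0.61 [-0.0406 -0.0406  0.1552] fore/side [-0.324 -0.325]
9.6333 [-0.0077 -0.0402  0.1356] [ 8.5  0.  -5.3]
```

View pics/a6.png

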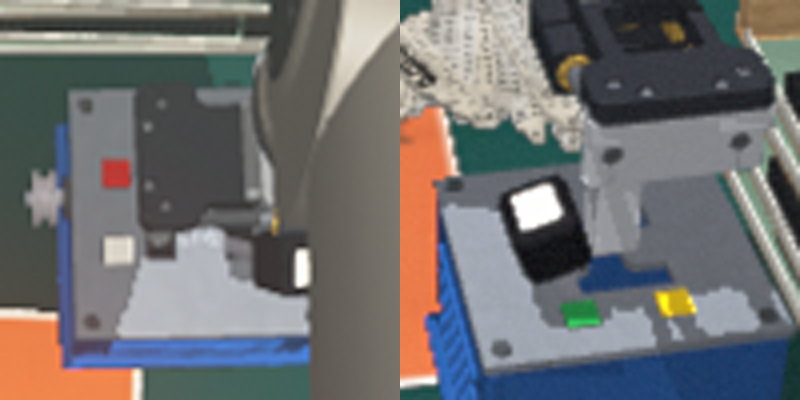

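The force is rising stiffly and the geometry matches the slot end, so the lever is home. I'll withdraw the hand.

jog_arm(increments=[{"x": 0.1, "y": 0, "z": 0, "wx": 0, "wy": 0, "wz": 0, "gripper": -1}, {"x": 0.4, "y": 0, "z": 0, "wx": 0, "wy": 0, "wz": 0, "gripper": -1}, {"x": 0.5, "y": 0, "z": 0, "wx": 0, "wy": 0, "wz": 0, "gripper": -1}, {"x": 0.5, "y": 0, "z": -0.3, "wx": 0, "wy": 0, "wz": 0, "gripper": -1}, {"x": 0.5, "y": 0, "z": -0.7, "wx": 0, "wy": 0, "wz": 0, "gripper": -1}, {"x": 0.5, "y": 0, "z": -1, "wx": 0, "wy": 0, "wz": 0, "gripper": -1}, {"x": 0.5, "y": 0, "z": -1, "wx": 0, "wy": 0, "wz": 0, "gripper": -1}])

```text
time_s: 10.22
eef_pos: [0.5992, -0.2036, 0.2419]
orientation: [179.9, -0.4, 1.8]
force: [-0.1, 0.1, 0.4]
opening: 0.0003
grasp_force: 0.0
```

jog_arm(increments=[{"x": 0, "y": 0.4, "z": -0.2, "wx": 0, "wy": 0, "wz": 0, "gripper": -1}, {"x": 0, "y": 0.8, "z": -0.4, "wx": 0, "wy": 0, "wz": 0, "gripper": -1}, {"x": 0, "y": 1, "z": -0.5, "wx": 0, "wy": 0, "wz": 0, "gripper": -1}, {"x": 0, "y": 1, "z": -0.5, "wx": 0, "wy": 0, "wz": 0, "gripper": -1}, {"x": 0, "y": 1, "z": -0.5, "wx": 0, "wy": 0, "wz": 0, "gripper": -1}])

```text
time_s: 10.63
eef_pos: [0.5995, -0.3049, 0.2857]
orientation: [180.0, 0.0, 1.6]
force: [0.4, 0.6, -0.1]
opening: 0.0002
grasp_force: 0.0
```

```bash
python3 look.py a7; python3 - <<'E'
from h import *
for q in("harmonica","dropper","eraser"):
    for r in imaging.landmark_of("side",q)[:1]: print(q,r["conf"],world("side",r["centre"]).round(3))
E
```

```text
top 0.74 [0.0217 0.0463 0.1034] fore/side [0.217 0.463]
side 0.93 [-0.0395 -0.04    0.158 ] fore/side [-0.309 -0.312]
10.8333 [ 0.0414 -0.139   0.2849] [-0.9  0.7  0.4]
harmonica 0.84 [0.371 0.007 0.007]
dropper 0.82 [ 0.583 -0.269 -0.001]
eraser 0.63 [0.435 0.116 0.001]
```

View pics/a7.png

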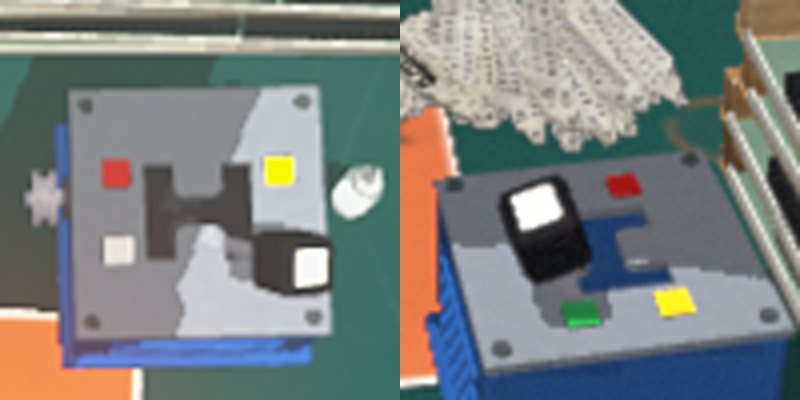

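The lever stands in the right near slot by the green tag (fore -0.309, side -0.312), the bottle is upright and the hand is clear.

```bash
python3 -c "
from cell import arm; print(arm.job_done())"
```

```text
the job is handed in; nothing more can be done
None
```

I pushed the lever fully home into the right near slot by the green tag (fore about -0.31), took the hand away with the harmonica, dropper bottle and eraser undisturbed, and handed the job in at about 11 s of the 51 s limit.

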